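# Fit the filter cassette and set the air valve half open

## Task

Take the spare filter cassette out of its upright rest and slide it down into the sloping slot of the air service unit until it is fully home, without dropping it in. Then open the valve on that unit half way, lever at 45 degrees between shut and fully open. Leave the bottle, the screwdriver and the pen as they are.

Things in the scene. Friction and masses are not known exactly. Their poses are not given: they have to be found in the camera images.
- cassette: the filter cassette: a flat rigid slab 10 mm thick (its x), 90 mm wide (y), 130 mm long (z), grey plastic frame with pleated white filter, 0.15 to 0.29 kg. Origin at the centre of its lower edge, z runs up the slab. It starts standing upright in the rest, either face may go either way.
- rest: the aluminium rest, fixed: base 80 x 124 x 10 mm with two upright walls along its y that form an open-topped groove 13 mm wide (its x) and 96 mm long, floor 10 mm and wall tops 44 mm above the table. Origin at the centre of its underside, z up.
- air_unit: the air service unit, fixed: a dark steel base plate 12 mm thick (x -70 to +50, y -75 to +198 mm) with the sloping grey slot housing and, beside it toward +y, a brass ball valve on a level steel pipe 62 mm above the table. Origin on the table under the housing; x points away from the robot, z up.
- slot: the slot in the grey housing, fixed. Origin at the centre of its floor, 32 mm above the table; z points up out of the mouth, leaning 30 degrees from vertical toward the unit's -x (the robot's side); x across the 13 mm gap, y along the 94 mm width. A cassette fully home has its lower edge on the floor and its axes along these (either way round), its upper 45 mm out of the mouth.
- valve_lever (a joint): angle of the valve lever in rad: 0 shut (lever points to the unit's -x, across the pipe), 1.571 fully open (to the unit's +y, along the pipe), stops at both ends; half open is 0.785. Grows clockwise seen from above. Starts within 0.12 of shut. Dry friction of about 0.12 N m keeps it where it is left. A disc under it has raised marks at shut, half and fully open.
- lever_axis (a point): point on the vertical turning axis of the valve lever, at the lever bar's mid height, 110 mm above the table (0, 135 mm in the unit's x, y)
- lever_grip (a point): point on the valve lever where to pinch it, 75 mm out from the axis, at mid height 110 mm above the table. The lever is a level steel bar 14 mm wide and 18 mm high (101 to 119 mm above the table) that reaches 98 mm from the axis, free underneath beyond the 30 mm radius disc.
- bottle_a: loose green bottle nearest to the rest, 46 x 68 x 198 mm, standing upright; origin at the centre of its base. To be left alone.
- screwdriver: loose screwdriver lying on the table, 27 x 165 x 26 mm, origin under its middle. To be left alone.
- pen: loose marker pen lying on the table, 17 x 135 x 16 mm, origin under its middle. To be left alone.
- cassette_grip (a point): middle of the cassette's plain grey grip band, 111 mm up from its lower edge; the band is the upper 38 mm of the slab (92 to 130 mm), to be pinched across the 10 mm thickness
- slot_mouth (a point): centre of the slot's mouth, 85 mm up the slot from its floor. The straight walls end 10 mm below it, flared lips widen to about 25 x 106 mm here. Outside, the housing is 33 mm thick at the lips and 108 mm wide. A cassette let go in the slot slides down by its weight; from more than about 15 mm above the floor that counts as dropping it.
There are look-alikes about, which are no part of the job. There is more than one size of the cassette; the job needs the middle-sized.

How it is judged:
On the way, in this order (a step that is already met when the one before it is completed fails the run):
1. the cassette is fully home in the slot while the valve is still shut (lever under 0.25 rad) (x of cassette in the frame of slot between -0.004 and 0.004 m and y of cassette in the frame of slot between -0.004 and 0.004 m and z of cassette in the frame of slot between -0.004 and 0.004 m and angle between the z axis of cassette and the z axis of slot, either way round below 0.087 rad and angle between the x axis of cassette and the x axis of slot, either way round below 0.12 rad and value of joint valve_lever below 0.25 rad), for 0.2 s.
2. the valve lever is within 0.15 rad of half open (value of joint valve_lever between 0.635 and 0.935 rad), for 0.2 s.
At the end, for the whole second after the job is handed in: The cassette stands in the slot at rest: lower edge within 4 mm of the slot floor and within 4 mm sideways of its centre, long axis within 5 degrees of the slot's; the valve lever is at 0.785 rad within 0.15 rad (all of step 2 and x of cassette in the frame of slot between -0.004 and 0.004 m and y of cassette in the frame of slot between -0.004 and 0.004 m and z of cassette in the frame of slot between -0.004 and 0.004 m and angle between the z axis of cassette and the z axis of slot, either way round below 0.087 rad and angle between the x axis of cassette and the x axis of slot, either way round below 0.12 rad and linear speed of cassette below 0.02 m/s); the robot touches nothing.
It fails at once if the cassette is dropped into the slot (faster than 0.5 m/s in it) (distance between cassette and slot below 0.075 m and linear speed of cassette above 0.5 m/s).
It fails at once if the bottle, screwdriver or pen is moved more than 30 mm (distance of any of bottle_a, screwdriver, pen from where it was at the start of the episode above 0.03 m).
It also fails if it takes over 58 s, if anything falls off the work surface, if the arm or the gripper's body presses on something with over 40 N, if the wrist force passes 120 N, or if a joint passes its speed limit or range.

## Robot

A 6-joint arm with a two-finger parallel gripper is mounted at the origin on a cart in front of the work surface, level with it; the furniture and walls round the work are solid. World frame = base frame: x ahead of the robot, y to its left, z up, the work surface at z = 0. Lengths are in m, angles in rad, forces in N, time in s.
With the tool pointing down it reaches from about 0.425 to 0.95 m from the base axis. Payload 3.5 kg.
Tool frame: the origin (TCP) lies midway between the tips of the shut fingers; the grasp point (between the pads) lies 19 mm behind it; z points along the fingers, y is the direction in which the jaws open and shut (so a half turn about z gives the same grasp; the last joint's range is limited). The gripper opens to 85 mm and grips with 20 to 120 N. Pads are 22 mm wide; open, the fingers measure 114 mm over their backs; the gripper's body (76 mm by 85 mm) begins 54 mm behind the grasp point. The pads swing forward as they close: fully open they stand 13 mm farther back than shut.
Start: joints at [1.162, 0.286, 1.577, -0, 1.279, -0.15], TCP at [0.173, 0.653, 0.231] pointing down, gripper open.
Joint ranges: [-2.77, 2.77], [-0.9, 2.22], [0.21, 2.48], [-1.53, 4.67], [0.24, 2.81], [-2.84, 2.84]. Speed limits (rad/s): [2.79, 2.79, 3.14, 3.14, 3.14, 3.14].

## Interface

Orientations are given as a unit quaternion [x, y, z, w].
In Python, from plant import ctrl gives the robot as it stands.
- The arm moves only by the tool apply_moves, never from a script. Its argument "moves" is a list that holds one entry, the list of rows, each a list of 7 numbers: the shift along the tool's x, y, z in m, then the turn, a rotation vector about the tool's x, y, z in degrees, then the gripper's target within -1 to 1 (shut at 1, half-way at 0, fully open at -1). In form: [[[tx, ty, tz, ax, ay, az, hand], ...]]. A call has 1 to 12 rows; each row shifts and turns the pose as measured when the row begins, along the tool's axes as they then stand; what a row does not reach is not made up. A row lasts 1/10 s, in which the tool goes at most 50 mm and 8.59 degrees, less where a joint would pass 70% of its speed; a pose out of reach is approached as far as the arm can. A call with a gripper value outside its range is refused whole. The fingers move at their own pace and stop on an object; "force" is the grip in N (left out, the last holds). Time passes only in rows, so rows that do not move let the fingers close. It gives the time, the measured TCP pose, the force and the opening at its end, in the units of the state.
- ctrl.get_state(): the state, without advancing time (a new reading comes with each control period).
- ctrl.read_camera(name): name is "scene" or "top"; returns the picture (384x512x3 uint8, red, green, blue); there is no depth.
- ctrl.get_calibration(name): a dict with "camera_matrix" (3x3 intrinsics, pixels), "cam_to_world" (4x4, takes a point from camera to world coordinates). Camera axes: x right, y up, looking along -z (the intrinsics and any distortion apply to the point x, -y, -z); pixel columns grow to the right and rows downward; lengths in m; the calibration is good to about 2 mm. A picture is of the moment at which its call begins. get_calibration takes no time and is no camera call.
- ctrl.sign_off(): hands the job in, once; it reports no verdict.
The state is a dict: "time": time; "qpos": joint angles; "dq": joint speeds; "joint_efforts": joint torques, N m; "eef_pos": TCP position; "tcp_rot": TCP orientation; "contact_force": force on the tool from outside, world axes, zero at the start; "wrist_torque": the same for the moment, N m; "opening": opening from 0.0 (shut) to 1.0 (fully open).
Only numpy, scipy, OpenCV 4.12 (cv2) and the standard library are available. Lean on these libraries where they do the work, as an engineer would, in place of code of your own. Each camera call takes 0.05 s, during which the arm holds its last target. There are 200 camera calls.

## Working session

There is one attempt and no reset: what is moved stays moved. The work goes in short steps, Python scripts to look and compute and a tool call to move; the robot and the scene stay as the last step left them, time stands still between calls to the robot, and variables do not carry over. Pictures are saved under pics/ and viewed, about 8 in all and at most 12, crops included, and the job is handed in when it is done.

Besides the shell and the picture viewer there is one more tool, called after "Request:" as name([rows], argument=value, ...), one row to a line, values as JSON. apply_moves: Moves the arm, as the interface text tells. Its arguments: {"type":"object","properties":{"moves":{"type":"array","items":{"type":"array","items":{"type":"array","items":{"type":"number"}}}},"force":{"type":"number"}},"required":["moves"]}

```bash
mkdir -p pics; ls; python3 - <<'E'
from plant import ctrl
import cv2,numpy as np
for n in("scene","top"):
    im=ctrl.read_camera(n);cv2.imwrite(f"pics/{n}0.png",cv2.resize(im[:,:,::-1],(768,576),interpolation=cv2.INTER_CUBIC))
    np.save(f"{n}0.npy",im)
    c=ctrl.get_calibration(n);print(n,{k:np.round(v,4).tolist() for k,v in c.items()})
print(ctrl.get_state())
E
```

```text
pics
scene {'camera_matrix': [[369.6317, 0.0, 257.1753], [0.0, 369.6317, 194.1866], [0.0, 0.0, 1.0]], 'cam_to_world': [[0.8462, 0.292, -0.4457, -0.0956], [-0.5326, 0.4886, -0.6911, -0.7656], [0.0159, 0.8222, 0.569, 0.7721], [0.0, 0.0, 0.0, 1.0]]}
top {'camera_matrix': [[446.7773, 0.0, 251.2388], [0.0, 446.7773, 188.5661], [0.0, 0.0, 1.0]], 'cam_to_world': [[0.4596, 0.8555, -0.2385, 0.0512], [-0.8881, 0.4398, -0.1337, -0.1391], [-0.0095, 0.2733, 0.9619, 1.7351], [0.0, 0.0, 0.0, 1.0]]}
{'time': 0.1, 'qpos': array([ 1.16197295e+00,  2.87096310e-01,  1.57803029e+00, -8.61889243e-06,
        1.27862217e+00, -1.49988990e-01]), 'dq': array([-0.00029848, -0.00179323, -0.0033559 ,  0.00090661,  0.00198385,
        0.00109193]), 'joint_efforts': array([ 1.07498279e-03, -4.07295263e+01, -2.93699384e+01, -1.08186182e-04,
        3.38161008e-03,  3.61803707e-07]), 'eef_pos': array([0.17249436, 0.65196825, 0.23007285]), 'tcp_rot': array([ 1.29054919e-01,  9.91636862e-01, -1.03738543e-03, -2.93345912e-04]), 'contact_force': array([1.00744623, 0.09114547, 0.41047074]), 'wrist_torque': array([ 0.0278151 , -0.03998202,  0.02974302]), 'opening': 1.0010279152242472}
```

View pics/scene0.png

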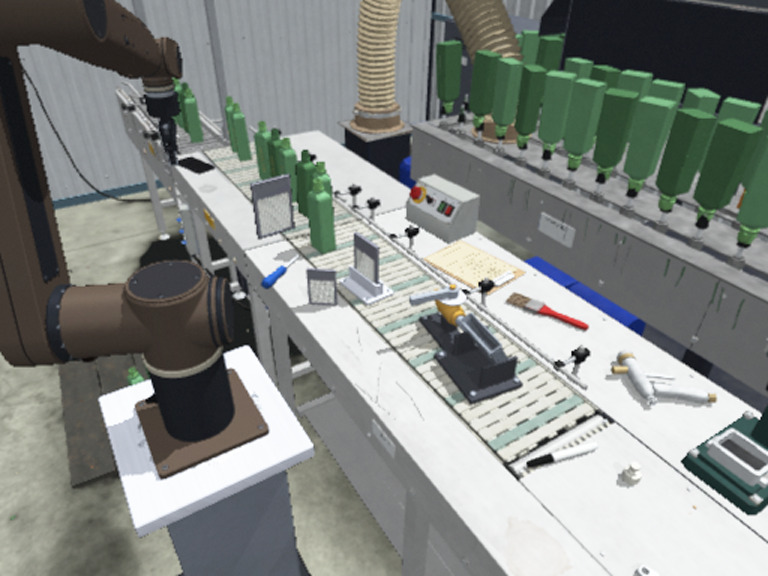

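View pics/top0.png

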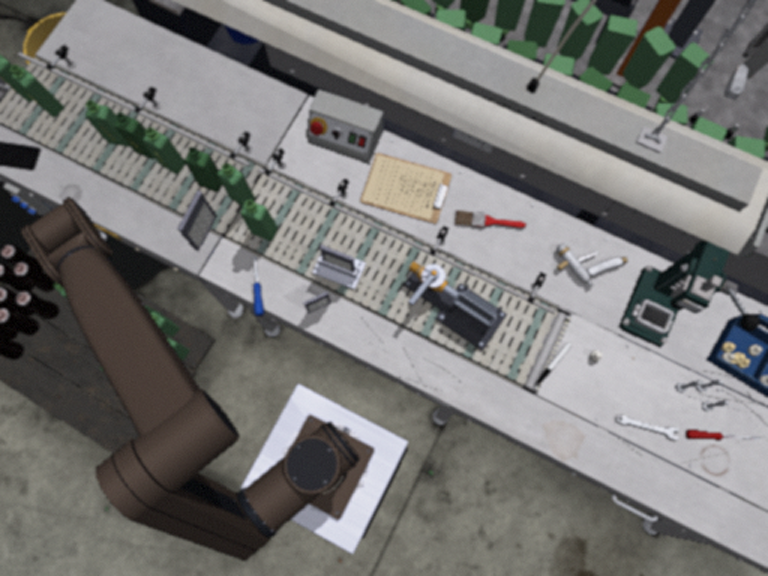

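The scene view shows the standing cassette in its rest at (366,262), the unit at (465,345) with a lever, a small look-alike at (320,287) and a big one at (272,207). In the top view the rest is at (338,266), the slot at (470,318) and the lever at (420,290).

```bash
python3 - <<'E'
import cv2,numpy as np
for n,(x0,y0) in {"scene":(200,145),"top":(195,145)}.items():
    im=np.load(f"{n}0.npy")[y0:y0+120,x0:x0+160,::-1]
    cv2.imwrite(f"pics/{n}c.png",cv2.resize(im,(800,600),interpolation=cv2.INTER_CUBIC))
E
```

```text
(no output)
```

View pics/scenec.png

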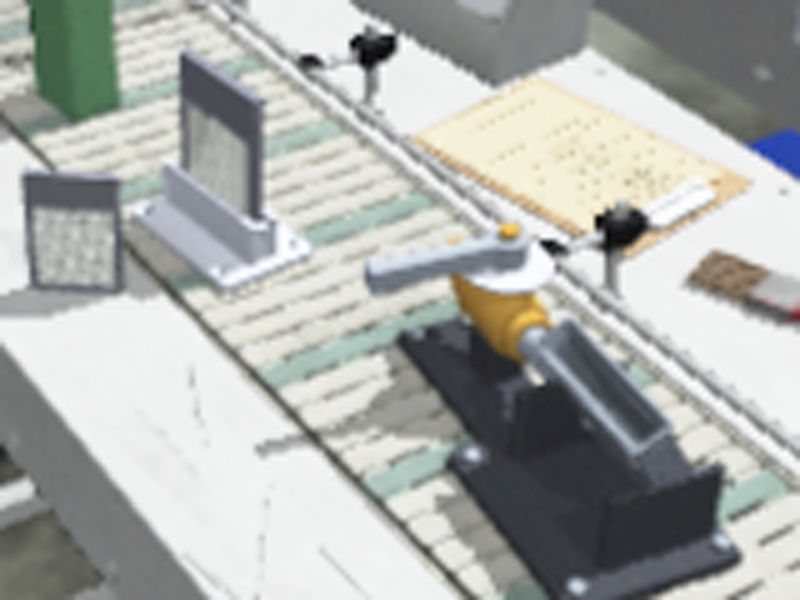

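View pics/topc.png

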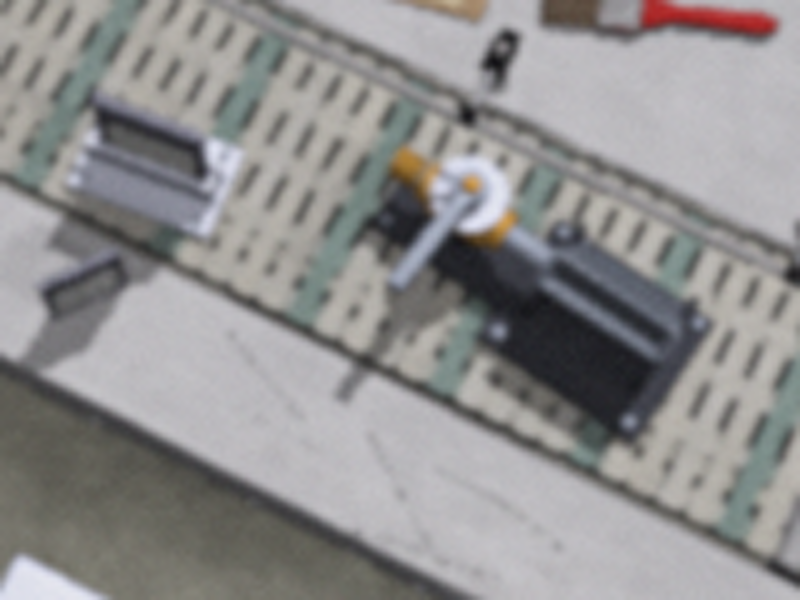

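The crops show the cassette top edge running (183,52)–(262,98) in scene and (97,97)–(208,150) in top. The lever knob is at (510,230) / (473,183), the slot lips are near (567,320)–(668,432) / (555,255)–(668,345), and the plate corners are at (628,437) and (708,322) in top.

```bash
cat > h.py <<'E'
from plant import ctrl
import numpy as np
from scipy.spatial.transform import Rotation as R
OFF={"scene":(200,145),"top":(195,145)}
def ray(n,u,v):
    c=ctrl.get_calibration(n);K=np.array(c["camera_matrix"]);T=np.array(c["cam_to_world"])
    d=np.array([(u-K[0,2])/K[0,0],-(v-K[1,2])/K[1,1],-1.]);return T[:3,3],T[:3,:3]@d
def onz(n,u,v,z):
    o,d=ray(n,u,v);return o+d*(z-o[2])/d[2]
def cr(n,p,off=None,s=5):
    off=off or OFF[n];return [(p[0]+.5)/s-.5+off[0],(p[1]+.5)/s-.5+off[1]]
def tri(a,b):
    (o,d),(q,e)=ray("scene",*a),ray("top",*b)
    s=np.linalg.lstsq(np.c_[d,-e],q-o,rcond=None)[0];x,y=o+s[0]*d,q+s[1]*e
    return (x+y)/2,np.linalg.norm(x-y)
def proj(n,P):
    c=ctrl.get_calibration(n);K=np.array(c["camera_matrix"]);T=np.array(c["cam_to_world"])
    p=T[:3,:3].T@(np.array(P)-T[:3,3]);return np.array([K[0,0]*p[0]/-p[2]+K[0,2],K[1,1]*-p[1]/-p[2]+K[1,2]])
E
python3 - <<'E'
from h import *
np.set_printoptions(precision=4,suppress=True)
def P(l,n,p,z): print(l,n,onz(n,*cr(n,p),z))
for l,a,b in [("cas L",(183,52),(98,96)),("cas R",(262,98),(210,148)),("knob",(510,230),(473,183)),("levertip",(372,275),(398,280)),]:
    print(l,tri(cr("scene",a),cr("top",b)))
P("casL","scene",(183,52),.14);P("casR","scene",(262,98),.14)
P("casL","top",(98,96),.14);P("casR","top",(210,148),.14)
for p in[(138,210),(312,245),(225,287)]:P("rest","scene",p,.01)
for p in[(68,185),(207,235),(243,152)]:P("rest","top",p,.01)
for p in[(628,437),(708,322),(490,333)]:P("plate","top",p,.012)
P("plate","scene",(740,550),.012)
for p in[(498,330),(630,422),(697,322),(563,235)]:P("bolt","top",p,.014)
E
```

```text
cas L (array([0.4696, 0.2527, 0.1362]), np.float64(0.0010212202726808631))
cas R (array([0.4721, 0.155 , 0.1458]), np.float64(0.005030475649088031))
knob (array([ 0.5437, -0.0295,  0.1211]), np.float64(0.002772045443562341))
levertip (array([ 0.4525, -0.0115,  0.1089]), np.float64(0.0008681007201868109))
casL scene [0.4657 0.2468 0.14  ]
casR scene [0.48  0.163 0.14 ]
casL top [0.4691 0.2516 0.14  ]
casR top [0.4713 0.1571 0.14  ]
rest scene [0.432  0.2595 0.01  ]
rest scene [0.5184 0.1543 0.01  ]
rest scene [0.4378 0.142  0.01  ]
rest top [0.4255 0.2686 0.01  ]
rest top [0.4398 0.1492 0.01  ]
rest top [0.5148 0.1559 0.01  ]
plate top [ 0.445  -0.2194  0.012 ]
plate top [ 0.5574 -0.2367  0.012 ]
plate top [ 0.4706 -0.0876  0.012 ]
plate scene [ 0.5618 -0.2429  0.012 ]
bolt top [ 0.4752 -0.0922  0.014 ]
bolt top [ 0.456  -0.2157  0.014 ]
bolt top [ 0.5528 -0.2289  0.014 ]
bolt top [ 0.5689 -0.1043  0.014 ]
```

```bash
python3 - <<'E'
import cv2,numpy as np
I={n:np.load(f"{n}0.npy")[:,:,::-1] for n in("scene","top")}
def c(n,x,y,w,h,s): return cv2.resize(np.ascontiguousarray(I[n][y:y+h,x:x+w]),(w*s,h*s),interpolation=cv2.INTER_LANCZOS4)
cv2.imwrite("pics/rest.png",np.hstack([c("scene",224,152,40,54,10),c("top",206,155,40,54,10)]))
cv2.imwrite("pics/unit.png",np.hstack([c("scene",297,205,50,62,8),c("top",290,182,50,62,8)]))
E
```

```text
(no output)
```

View pics/rest.png

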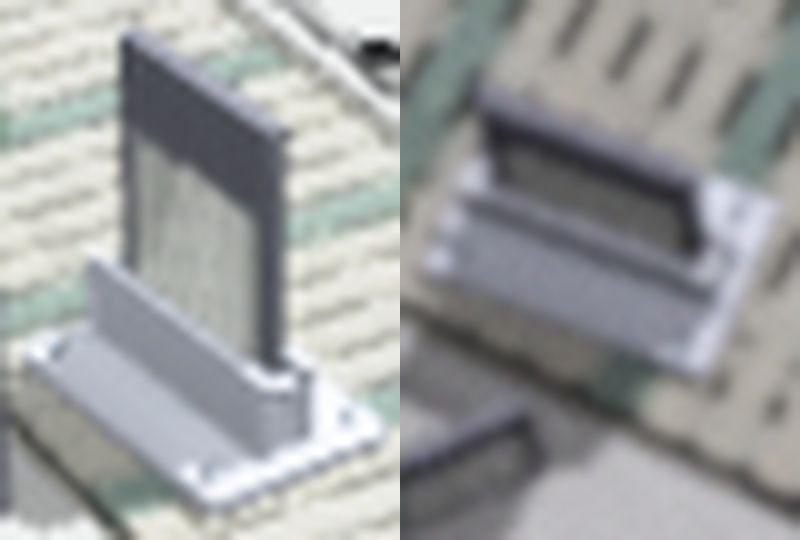

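View pics/unit.png

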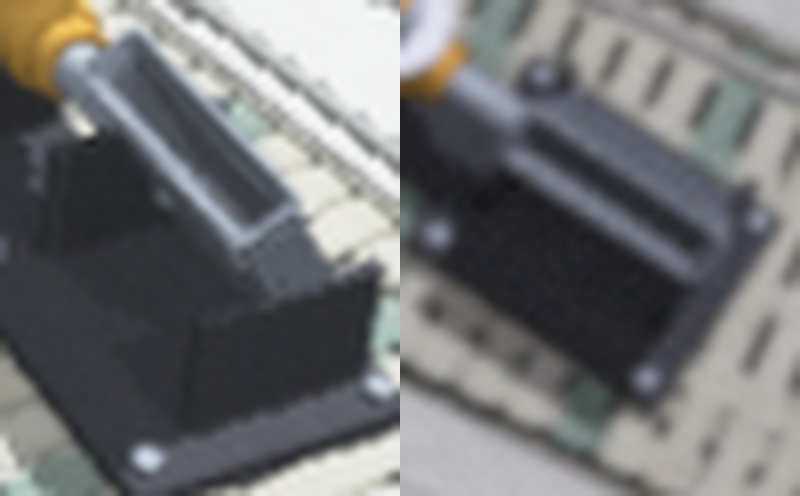

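```bash
python3 - <<'E'
from h import *
np.set_printoptions(precision=4,suppress=True)
RS=lambda p:cr("scene",p,(224,152),10); RT=lambda p:cr("top",(p[0]-400,p[1]),(206,155),10)
US=lambda p:cr("scene",p,(297,205),8); UT=lambda p:cr("top",(p[0]-400,p[1]),(290,182),8)
f=lambda l,n,q,z:print(l,n,onz(n,*q,z))
for p in[(126,38),(280,135)]:f("cas","scene",RS(p),.14)
for p in[(483,105),(703,183)]:f("cas","top",RT(p),.14)
for p in[(22,355),(210,512),(385,435)]:f("rest","scene",RS(p),.01)
for p in[(420,270),(705,378),(775,200)]:f("rest","top",RT(p),.01)
for p in[(148,458),(378,385)]:f("bolt","scene",US(p),.014)
for p in[(436,234),(647,378),(758,220),(543,75)]:f("bolt","top",UT(p),.014)
for l,a,b in[("lip farL",(135,32),(528,113)),("lip farR",(297,205),(735,228)),("lip nearR",(240,245),(690,283))]:print(l,tri(US(a),UT(b)))
f("near lipL","top",UT((510,158)),.096)
for p in[(135,50),(265,222),(130,70),(285,205)]:f("dark","scene",US(p),.105)
for p in[(525,125),(700,245)]:f("dark","top",UT(p),.1)
E
```

```text
cas scene [0.4643 0.2447 0.14  ]
cas scene [0.4757 0.1589 0.14  ]
cas top [0.4641 0.2504 0.14  ]
cas top [0.4747 0.1621 0.14  ]
rest scene [0.4259 0.2596 0.01  ]
rest scene [0.4353 0.1382 0.01  ]
rest scene [0.5136 0.1464 0.01  ]
rest top [0.4244 0.2711 0.01  ]
rest top [0.4371 0.1476 0.01  ]
rest top [0.5162 0.1573 0.01  ]
bolt scene [ 0.4593 -0.2175  0.014 ]
bolt scene [ 0.5562 -0.2325  0.014 ]
bolt top [ 0.4741 -0.0921  0.014 ]
bolt top [ 0.4564 -0.2148  0.014 ]
bolt top [ 0.5531 -0.2301  0.014 ]
bolt top [ 0.5718 -0.104   0.014 ]
lip farL (array([ 0.5259, -0.1092,  0.1084]), np.float64(0.005937345973500978))
lip farR (array([ 0.5165, -0.2164,  0.1064]), np.float64(0.002900190285526272))
lip nearR (array([ 0.49  , -0.2119,  0.0958]), np.float64(0.006432801185502041))
near lipL top [ 0.5031 -0.1093  0.096 ]
dark scene [ 0.5249 -0.1156  0.105 ]
dark scene [ 0.5007 -0.2158  0.105 ]
dark scene [ 0.5155 -0.1242  0.105 ]
dark scene [ 0.5128 -0.2125  0.105 ]
dark top [ 0.5198 -0.1087  0.1   ]
dark top [ 0.5047 -0.2064  0.1   ]
```

```bash
cat >> h.py <<'E'
def Rdown(psi,tilt=0):
    """tool z down; tool y at world angle psi (deg) [across cassette thickness]; tilt: tool z leans toward +tool y dir"""
    a=np.radians(psi);t=np.radians(tilt);h=np.array([np.cos(a),np.sin(a),0]);u=np.array([0,0,1.])
    z=np.sin(t)*h-np.cos(t)*u; y=np.cos(t)*h+np.sin(t)*u
    return R.from_matrix(np.c_[np.cross(y,z),y,z])
def plan(p,Rt,hand,n=None,step=.045):
    s=ctrl.get_state();p0=s["eef_pos"];R0=R.from_quat(s["tcp_rot"])
    rv=(R0.inv()*Rt).as_rotvec(degrees=True);d=np.array(p)-p0
    N=n or int(max(np.ceil(np.linalg.norm(d)/step),np.ceil(np.linalg.norm(rv)/8),1))
    print("N",N,"d",d.round(4),"rv",rv.round(2));rows=[]
    for k in range(N):
        Rk=R0*R.from_rotvec(rv*k/N,degrees=True)
        rows.append([round(float(v),4) for v in Rk.inv().apply(d/N)]+[round(float(v),2) for v in rv/N]+[hand])
    import json;print(json.dumps(rows))
E
python3 - <<'E'
from h import *
plan([.470,.205,.29],Rdown(6.2),-1)
E
```

```text
N 13 d [ 0.2975 -0.447   0.0599] rv [-1.200e-01  6.000e-02  6.897e+01]
[[-0.0309, -0.0274, -0.0046, -0.01, 0.0, 5.31, -1], [-0.0333, -0.0244, -0.0046, -0.01, 0.0, 5.31, -1], [-0.0354, -0.0212, -0.0046, -0.01, 0.0, 5.31, -1], [-0.0372, -0.0179, -0.0046, -0.01, 0.0, 5.31, -1], [-0.0387, -0.0143, -0.0046, -0.01, 0.0, 5.31, -1], [-0.0399, -0.0107, -0.0046, -0.01, 0.0, 5.31, -1], [-0.0407, -0.007, -0.0046, -0.01, 0.0, 5.31, -1], [-0.0412, -0.0032, -0.0046, -0.01, 0.0, 5.31, -1], [-0.0413, 0.0007, -0.0046, -0.01, 0.0, 5.31, -1], [-0.0411, 0.0045, -0.0046, -0.01, 0.0, 5.31, -1], [-0.0405, 0.0083, -0.0046, -0.01, 0.0, 5.31, -1], [-0.0395, 0.012, -0.0046, -0.01, 0.0, 5.31, -1], [-0.0383, 0.0156, -0.0046, -0.01, 0.0, 5.31, -1]]
```

Request:
apply_moves([
  [[-0.031,-0.027,-0.008,0,0,5.3,-1],[-0.033,-0.024,-0.008,0,0,5.3,-1],[-0.035,-0.021,-0.008,0,0,5.3,-1],[-0.037,-0.018,-0.008,0,0,5.3,-1],[-0.039,-0.014,-0.006,0,0,5.3,-1],[-0.04,-0.011,-0.006,0,0,5.3,-1],[-0.041,-0.007,-0.004,0,0,5.3,-1],[-0.041,-0.003,-0.003,0,0,5.3,-1],[-0.041,0.001,-0.003,0,0,5.3,-1],[-0.041,0.005,-0.003,0,0,5.3,-1],[-0.04,0.008,-0.003,0,0,5.3,-1],[-0.04,0.012,-0.003,0,0,5.3,-1]],
])

```text
time: 1.3
eef_pos: [0.4438, 0.2223, 0.2883]
tcp_rot: [0.646, 0.764, -0.007, 0.0]
contact_force: [0.5, -0.5, -0.5]
opening: 0.999
```

```bash
python3 - <<'E'
from h import *
print(ctrl.get_state()["qpos"].round(3))
plan([.470,.205,.20],Rdown(6.2),-1)
E
```

```text
[ 0.264 -0.15   1.933 -0.009  1.369  0.099]
N 3 d [ 0.0262 -0.0173 -0.0883] rv [-0.56  0.56  3.35]
[[-0.0068, 0.008, 0.0294, -0.19, 0.19, 1.12, -1], [-0.0068, 0.008, 0.0294, -0.19, 0.19, 1.12, -1], [-0.0067, 0.008, 0.0294, -0.19, 0.19, 1.12, -1]]
```

Request:
apply_moves([
  [[-0.007,0.008,0.02,-0.2,0.2,1.1,-1],[-0.007,0.008,0.034,-0.2,0.2,1.1,-1],[-0.007,0.008,0.034,-0.2,0.2,1.1,-1],[0,0,0,0,0,0,-1]],
])

```text
time: 1.7
eef_pos: [0.4742, 0.1982, 0.1992]
tcp_rot: [0.672, 0.74, 0.002, 0.001]
contact_force: [0.4, 0.7, 0.2]
opening: 1.0
```

```bash
python3 - <<'E'
from h import *
import cv2
plan([.470,.205,.102],Rdown(6.2),-1)
a=[]
for n,(x,y,w,h) in {"scene":(210,120,60,90),"top":(195,140,60,90)}.items():
    im=ctrl.read_camera(n)[y:y+h,x:x+w,::-1];a.append(cv2.resize(np.ascontiguousarray(im),(390,585),interpolation=cv2.INTER_CUBIC))
cv2.imwrite("pics/over.png",np.hstack(a))
E
```

```text
N 3 d [-0.0042  0.0068 -0.0972] rv [ 0.28 -0.03 -0.71]
[[0.0024, -0.0013, 0.0324, 0.09, -0.01, -0.24, -1], [0.0024, -0.0013, 0.0324, 0.09, -0.01, -0.24, -1], [0.0024, -0.0012, 0.0324, 0.09, -0.01, -0.24, -1]]
```

View pics/over.png

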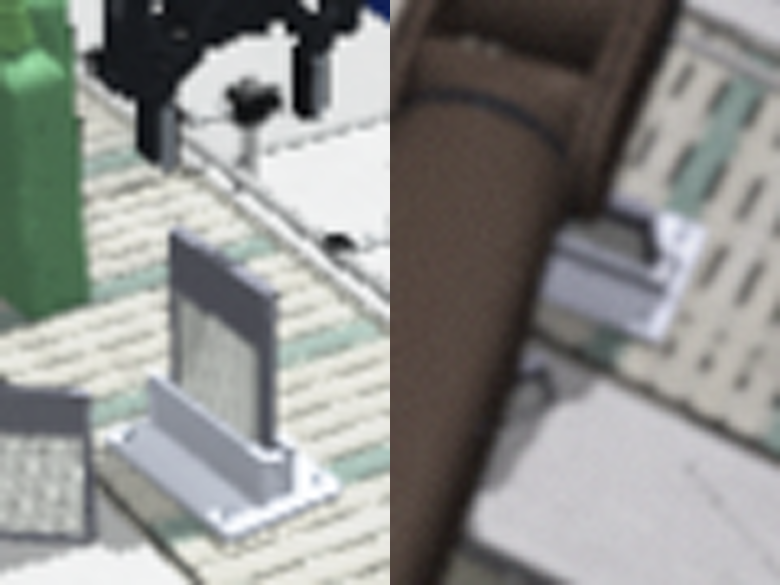

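The picture shows the open fingers straddling the cassette in plan: tips at (160,165) and (312,115) in scene, cassette top edge (172,230)–(275,293). The arm hides it from the top camera.

```bash
python3 - <<'E'
from h import *
for z in(.199,.212):
  q=proj("scene",[.4742,.1982,z]);print(z,(q-[210,120])*6.5)
E
```

```text
0.199 [228.9512728  162.03076723]
0.212 [228.88927084 139.3879823 ]
```

Request:
apply_moves([
  [[0.002,-0.001,0.032,0,0,0,-1],[0.002,-0.001,0.032,0,0,0,-1],[0.002,-0.001,0.032,0,0,0,-1],[0,0,0,0,0,0,0.2],[0,0,0,0,0,0,0.4],[0,0,0,0,0,0,0.6],[0,0,0,0,0,0,0.6]],
], force=20)

```text
time: 2.5
eef_pos: [0.4839, 0.2121, 0.1255]
tcp_rot: [0.669, 0.743, 0.018, 0.012]
contact_force: [-1.1, -0.1, -0.1]
opening: 0.332
```

```bash
python3 - <<'E'
from h import *
s=ctrl.get_state();print({k:np.round(s[k],3) for k in("eef_pos","dq","qpos","contact_force","wrist_torque")})
import cv2
im=ctrl.read_camera("scene")[100:220,190:310,::-1]
cv2.imwrite("pics/a.png",cv2.resize(np.ascontiguousarray(im),(600,600),interpolation=cv2.INTER_CUBIC))
plan([.470,.205,.102],Rdown(6.2),.6)
E
```

```text
{'eef_pos': array([0.484, 0.212, 0.126]), 'dq': array([ 0.005, -0.023, -0.017,  0.002,  0.01 , -0.002]), 'qpos': array([2.210e-01, 5.600e-02, 2.047e+00, 1.000e-03, 9.950e-01, 1.150e-01]), 'contact_force': array([-1.119, -0.098, -0.102]), 'wrist_torque': array([ 0.01 ,  0.039, -0.04 ])}
N 1 d [-0.0142 -0.0071 -0.0237] rv [ 2.52 -0.33 -0.21]
[[-0.0057, -0.0159, 0.023, 2.52, -0.33, -0.21, 0.6]]
```

View pics/a.png

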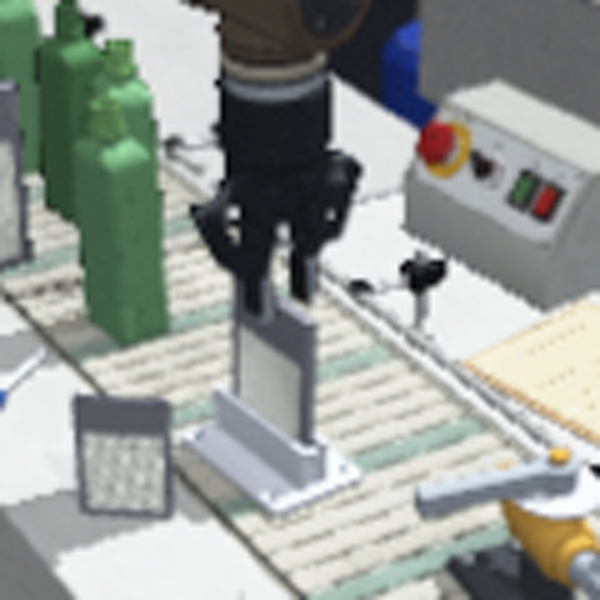

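The near and far fingers straddle the cassette's left part at (258,290) and (300,280). The tool stopped short and tilted a little, so I correct it before closing.

Request:
apply_moves([
  [[-0.003,-0.014,0.0,2.5,-0.3,-0.2,0.2],[-0.002,-0.002,0.012,0,0,0,0.2],[0,0,0.01,0,0,0,0.2],[0,0,0,0,0,0,0.2]],
])

```text
time: 2.95
eef_pos: [0.4713, 0.2057, 0.1055]
tcp_rot: [0.668, 0.744, 0.004, 0.002]
contact_force: [0.4, -0.4, -0.2]
opening: 0.397
```

```bash
python3 - <<'E'
from h import *
s=ctrl.get_state();print({k:np.round(s[k],3) for k in("eef_pos","dq","contact_force","opening")})
plan([.470,.205,.102],Rdown(6.2),.6)
E
```

```text
{'eef_pos': array([0.471, 0.206, 0.106]), 'dq': array([-0.   , -0.008, -0.007,  0.   , -0.007, -0.002]), 'contact_force': array([ 0.413, -0.363, -0.234]), 'opening': np.float64(0.397)}
N 1 d [-0.0013 -0.0007 -0.0035] rv [ 0.49 -0.08 -0.02]
[[-0.0006, -0.0014, 0.0035, 0.49, -0.08, -0.02, 0.6]]
```

Good. Close gently.

Request:
apply_moves([
  [[-0.001,-0.001,0.003,0.5,0,0,0.4],[0,0,0,0,0,0,0.6],[0,0,0,0,0,0,0.7],[0,0,0,0,0,0,0.8],[0,0,0,0,0,0,1],[0,0,0,0,0,0,1]],
], force=20)

```text
time: 3.55
eef_pos: [0.4715, 0.2046, 0.1015]
tcp_rot: [0.668, 0.744, 0.001, -0.0]
contact_force: [0.9, 0.6, -1.7]
opening: 0.113
```

```bash
python3 - <<'E'
from h import *
s=ctrl.get_state();print({k:np.round(s[k],3) for k in("eef_pos","dq","contact_force","wrist_torque","opening")})
plan([.470,.205,.102],Rdown(6.2),1)
E
```

```text
{'eef_pos': array([0.472, 0.205, 0.101]), 'dq': array([-0.001, -0.   , -0.001,  0.003, -0.001,  0.   ]), 'contact_force': array([ 0.867,  0.568, -1.74 ]), 'wrist_torque': array([-0.001, -0.173, -0.062]), 'opening': np.float64(0.113)}
N 1 d [-0.0015  0.0004  0.0005] rv [ 0.09 -0.09 -0.07]
[[0.0006, -0.0015, -0.0005, 0.09, -0.09, -0.07, 1]]
```

Request:
apply_moves([
  [[0,0,0,0,0,0,1],[0,0,0,0,0,0,1],[0,0,-0.01,0,0,0,1],[0,0,-0.02,0,0,0,1],[0,0,-0.03,0,0,0,1],[0,0,-0.04,0,0,0,1],[0,0,-0.04,0,0,0,1],[0,0,-0.03,0,0,0,1],[0,0,-0.015,0,0,0,1],[0,0,0,0,0,0,1]],
], force=60)

```text
time: 4.55
eef_pos: [0.4671, 0.2035, 0.2944]
tcp_rot: [0.668, 0.744, -0.003, -0.003]
contact_force: [0.8, 0.7, -2.5]
opening: 0.109
```

```bash
python3 - <<'E'
from h import *
s=ctrl.get_state();print({k:np.round(s[k],3) for k in("eef_pos","dq","contact_force","wrist_torque","opening")})
import cv2
im=ctrl.read_camera("scene");np.save("lift.npy",im)
im=im[90:210,190:350,::-1]
cv2.imwrite("pics/lift.png",cv2.resize(np.ascontiguousarray(im),(800,600),interpolation=cv2.INTER_CUBIC))
a=np.radians(-8.4);xh=np.array([np.cos(a),np.sin(a),0]);sz=-.5*xh+[0,0,.866]
fl=np.array([.553,-.1687,.032])
print(Rdown(-8.4,30).as_matrix()[:,2],-sz, fl+sz*.092)
plan(fl+sz*(.092+.085+.03)+[0,0,.06],Rdown(-8.4,30),1)
E
```

```text
{'eef_pos': array([0.467, 0.203, 0.294]), 'dq': array([-0.   , -0.008,  0.021, -0.   ,  0.012, -0.004]), 'contact_force': array([ 0.764,  0.699, -2.452]), 'wrist_torque': array([ 0.003, -0.039, -0.044]), 'opening': np.float64(0.109)}
[ 0.49463617 -0.07304151 -0.8660254 ] [ 0.49463617 -0.07304151 -0.866     ] [ 0.50749347 -0.16198018  0.111672  ]
N 8 d [-0.0161 -0.357  -0.0217] rv [-30.35  -3.77  14.28]
[[-0.0441, -0.0068, 0.0028, -3.79, -0.47, 1.78, 1], [-0.0443, -0.0056, 0.0027, -3.79, -0.47, 1.78, 1], [-0.0444, -0.0044, 0.0028, -3.79, -0.47, 1.78, 1], [-0.0445, -0.0032, 0.0029, -3.79, -0.47, 1.78, 1], [-0.0446, -0.002, 0.0031, -3.79, -0.47, 1.78, 1], [-0.0446, -0.0008, 0.0033, -3.79, -0.47, 1.78, 1], [-0.0446, 0.0003, 0.0037, -3.79, -0.47, 1.78, 1], [-0.0445, 0.0015, 0.0041, -3.79, -0.47, 1.78, 1]]
```

View pics/lift.png

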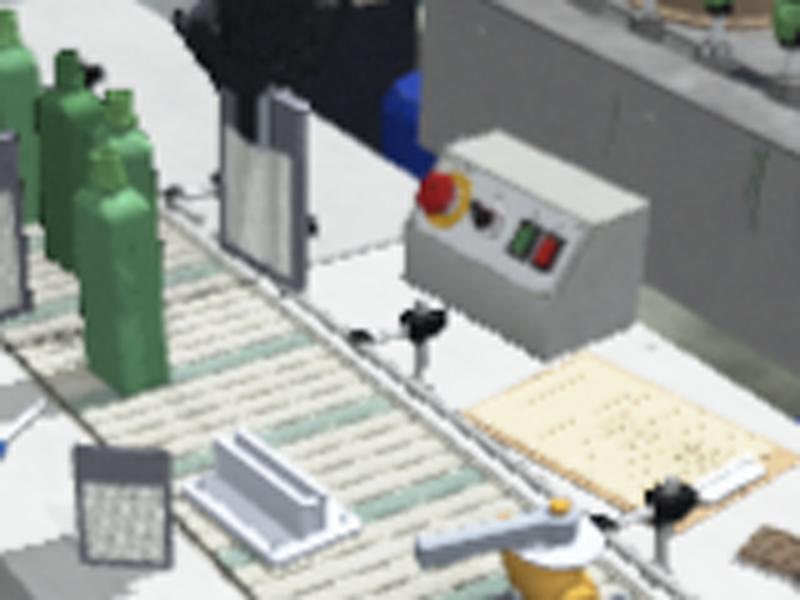

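The cassette hangs in the gripper. Its lower near-face corners are at (223,245) and (293,290), with the far right corner at (305,285); the rest stands empty at (270,505).

```bash
python3 - <<'E'
from h import *
np.set_printoptions(precision=4,suppress=True)
s=ctrl.get_state();p=s["eef_pos"];Rm=R.from_quat(s["tcp_rot"])
for z in(.198,.2024,.207):
  A,B,C=[onz("scene",*cr("scene",q,(190,90)),z) for q in((223,245),(293,290),(305,285))]
  print(z,A,B,C,np.linalg.norm(A-B),np.degrees(np.arctan2(*(A-B)[[0,1]])),"centre in tool",Rm.inv().apply((A+C)/2-p))
for q in((240,90),(310,103)): print("top",Rm.inv().apply(onz("scene",*cr("scene",q,(190,90)),.333)-p))
E
```

```text
0.198 [0.4666 0.2605 0.198 ] [0.4739 0.1782 0.198 ] [0.4845 0.1803 0.198 ] 0.08263317869734302 -5.072196824921933 centre in tool [0.0159 0.0115 0.0949]
0.2024 [0.4622 0.2526 0.2024] [0.4695 0.171  0.2024] [0.4801 0.173  0.2024] 0.08199989468488911 -5.0721968249219485 centre in tool [0.0089 0.0063 0.0905]
0.207 [0.4577 0.2444 0.207 ] [0.4649 0.1634 0.207 ] [0.4754 0.1655 0.207 ] 0.08133782503550561 -5.072196824921968 centre in tool [0.0015 0.0008 0.086 ]
top [ 0.0033 -0.0161 -0.0399]
top [-0.0396  0.0065 -0.0401]
```

Request:
apply_moves([
  [[-0.044,-0.007,0.003,-3.8,-0.5,1.8,1],[-0.044,-0.006,0.003,-3.8,-0.5,1.8,1],[-0.044,-0.004,0.003,-3.8,-0.5,1.8,1],[-0.045,-0.003,0.003,-3.8,-0.5,1.8,1],[-0.045,-0.002,0.003,-3.8,-0.5,1.8,1],[-0.045,-0.001,0.003,-3.8,-0.5,1.8,1],[-0.045,0,0.003,-3.8,-0.5,1.8,1],[-0.045,0.001,0.003,-3.8,-0.5,1.8,1],[0,0,0,0,0,0,1]],
])

```text
time: 5.5
eef_pos: [0.4361, -0.1621, 0.2503]
tcp_rot: [0.735, 0.63, 0.164, 0.19]
contact_force: [-0.7, 1.1, -3.0]
opening: 0.112
```

```bash
python3 - <<'E'
from h import *
s=ctrl.get_state();print({k:np.round(s[k],3) for k in("eef_pos","dq","contact_force","qpos","opening")})
a=np.radians(-8.4);xh=np.array([np.cos(a),np.sin(a),0]);sz=-.5*xh+[0,0,.866]
fl=np.array([.553,-.1687,.032])
plan(fl+sz*(.092+.085+.035),Rdown(-8.4,30),1)
E
```

```text
{'eef_pos': array([ 0.436, -0.162,  0.25 ]), 'dq': array([ 0.063, -0.014,  0.038,  0.028,  0.07 ,  0.025]), 'contact_force': array([-0.684,  1.093, -2.953]), 'qpos': array([-0.721, -0.515,  2.328,  0.336,  0.919, -0.717]), 'opening': np.float64(0.112)}
N 1 d [ 0.012   0.0089 -0.0347] rv [-0.96  0.12 -0.36]
[[0.0106, -0.0076, 0.0354, -0.96, 0.12, -0.36, 1]]
```

Request:
apply_moves([
  [[0.005,-0.004,0.012,-1,0,-0.4,1],[0.005,-0.004,0.012,0,0,0,1],[0,0,0,0,0,0,1],[0,0,0,0,0,0,1]],
])

```text
time: 5.9
eef_pos: [0.4375, -0.1507, 0.2163]
tcp_rot: [0.734, 0.631, 0.166, 0.188]
contact_force: [-0.2, -0.1, -2.3]
opening: 0.105
```

```bash
python3 - <<'E'
from h import *
import cv2
s=ctrl.get_state();print({k:np.round(s[k],4) for k in("eef_pos","dq","contact_force")})
a=np.radians(-8.4);xh=np.array([np.cos(a),np.sin(a),0]);sz=-.5*xh+[0,0,.866]
fl=np.array([.553,-.1687,.032])
plan(fl+sz*(.092+.085+.035),Rdown(-8.4,30),1)
I={n:ctrl.read_camera(n)[:,:,::-1] for n in("scene","top")}
for n in I:np.save(n+"_m.npy",I[n])
def c(n,x,y,w,h,s): return cv2.resize(np.ascontiguousarray(I[n][y:y+h,x:x+w]),(w*s,h*s),interpolation=cv2.INTER_LANCZOS4)
cv2.imwrite("pics/m.png",np.hstack([c("scene",285,165,66,80,7),c("top",295,175,46,80,7)]))
E
```

```text
{'eef_pos': array([ 0.4375, -0.1507,  0.2163]), 'dq': array([ 0.0133,  0.0122,  0.0285, -0.0048,  0.0137,  0.0055]), 'contact_force': array([-0.1596, -0.0985, -2.2551])}
N 1 d [ 0.0107 -0.0025 -0.0007] rv [-0.93 -0.26 -0.33]
[[-0.0009, 0.0092, 0.0059, -0.93, -0.26, -0.33, 1]]
```

View pics/m.png

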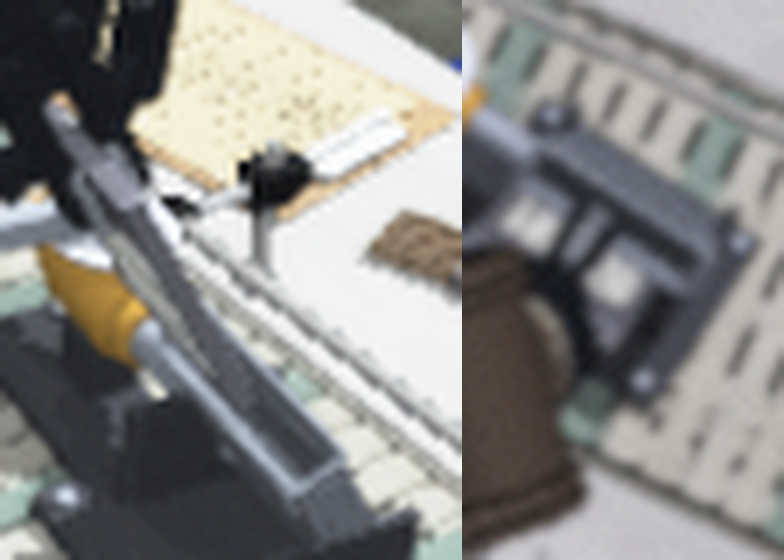

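The scene half shows the cassette hanging over the slot, with its lower right corner near (235,405) and the lip corners at (343,465) and (292,495). The top half shows its far face just on the robot side of the dark slot (560,165)–(700,265).

```bash
python3 - <<'E'
from h import *
np.set_printoptions(precision=1,suppress=True)
s=ctrl.get_state();p=s["eef_pos"];Rm=R.from_quat(s["tcp_rot"])
off={"scene":(285,165,0),"top":(295,175,462)}
def pj(n,P): 
    o=off[n];return (proj(n,P)-o[:2]+.5)*7-.5+[o[2],0]
Rs=Rdown(-8.4,30).as_matrix(); S=np.c_[Rs[:,1],Rs[:,0],-Rs[:,2]]  # slot x,y,z in world
fl=np.array([.553,-.1687,.032])
for n in off:
    print(n)
    for l,q in {"bot R far":(-.045,.005,.092),"bot R near":(-.045,-.005,.092),"top R far":(-.045,.005,-.038),"bot L far":(.045,.005,.092),"bot L near":(.045,-.005,.092)}.items(): print(" cas",l,pj(n,p+Rm.apply(q)))
    for l,q in {"R far":(.0165,-.054,.085),"R near":(-.0165,-.054,.085),"L near":(-.0165,.054,.085),"L far":(.0165,.054,.085)}.items(): print(" lip",l,pj(n,fl+S@q))
    # inverse sensitivity: pixels per mm of slot x, y
    for k,l in enumerate("xyz"):print("  d/mm",l,pj(n,fl+S[:,k]*.001+S@[0,0,.085])-pj(n,fl+S@[0,0,.085]))
E
```

```text
scene
 cas bot R far [262.8 406.8]
 cas bot R near [242.1 421.9]
 cas top R far [148.3 202.4]
 cas bot L far [147.5 279. ]
 cas bot L near [128.  293.1]
 lip R far [353.9 446.1]
 lip R near [287.5 496.1]
 lip L near [150.6 342.2]
 lip L far [212.3 295.9]
  d/mm x [ 1.9 -1.5]
  d/mm y [-1.3 -1.4]
  d/mm z [-0.8 -1.3]
top
 cas bot R far [673.6 285. ]
 cas bot R near [663.  300.2]
 cas top R far [637.5 339.2]
 cas bot L far [530.4 186.7]
 cas bot L near [520.1 202. ]
 lip R far [723.2 246.9]
 lip R near [688.9 296.3]
 lip L near [520.9 182.1]
 lip L far [553.8 132.5]
  d/mm x [ 1.  -1.5]
  d/mm y [-1.6 -1.1]
  d/mm z [-0.3  0.4]
```

```bash
cat >> h.py <<'E'
RS=Rdown(-8.4,30); FL=np.array([.5513,-.1684,.032])
def rel():
    s=ctrl.get_state();M=RS.as_matrix();d=s["eef_pos"]-FL
    e=np.array([M[:,1]@d,M[:,0]@d,-M[:,2]@d-.092])*1000
    f=R.from_quat(s["tcp_rot"]).inv().apply(s["contact_force"])
    rv=(R.from_quat(s["tcp_rot"]).inv()*RS).as_rotvec(degrees=True)
    print("t",round(s["time"],2),"slot x,y,z mm",e.round(1),"turn left",rv.round(2),"F tool",f.round(1),"T",np.round(s["wrist_torque"],2),"open",round(s["opening"],3),"|dq|",np.abs(s["dq"]).max().round(3))
E
python3 -c "
from h import *
rel()"
```

```text
t 6.0 slot x,y,z mm [ -7.    0.6 125.6] turn left [-0.86 -0.22 -0.32] F tool [-0.5 -0.7  2.5] T [-0.    0.45  0.04] open 0.106 |dq| 0.019
```

Request:
apply_moves([
  [[-0.001,0.007,0.005,-0.9,-0.2,-0.3,1],[0,0,0.015,0,0,0,1],[0,0,0.005,0,0,0,1],[0,0,0,0,0,0,1]],
])

```text
time: 6.4
eef_pos: [0.4592, -0.1551, 0.2013]
tcp_rot: [0.729, 0.632, 0.171, 0.199]
contact_force: [0.4, 0.5, -3.6]
opening: 0.109
```

```bash
python3 -c "
from h import *
rel()"
```

```text
t 6.4 slot x,y,z mm [  4.1  -0.3 101.2] turn left [0.43 0.08 0.2 ] F tool [ 0.6 -1.5  3.3] T [ 0.05  0.48 -0.03] open 0.109 |dq| 0.007
```

Request:
apply_moves([
  [[0,-0.003,0,0.4,0,0.2,1],[0,0,0.004,0,0,0,1],[0,0,0.004,0,0,0,1],[0,0,0,0,0,0,1]],
])

```text
time: 6.8
eef_pos: [0.4612, -0.1558, 0.194]
tcp_rot: [0.731, 0.631, 0.169, 0.198]
contact_force: [-0.1, 0.0, -2.5]
opening: 0.11
```

```bash
python3 - <<'E'
from h import *
import cv2
rel()
I={n:ctrl.read_camera(n)[:,:,::-1] for n in("scene","top")}
for n in I:np.save(n+"_m2.npy",I[n])
def c(n,x,y,w,h,s): return cv2.resize(np.ascontiguousarray(I[n][y:y+h,x:x+w]),(w*s,h*s),interpolation=cv2.INTER_CUBIC)
cv2.imwrite("pics/m2.png",np.hstack([c("scene",295,190,46,60,10),c("top",301,188,34,60,10)]))
s=ctrl.get_state();p=s["eef_pos"];Rm=R.from_quat(s["tcp_rot"])
off={"scene":(295,190,0),"top":(301,188,460)}
def pj(n,P): 
    o=off[n];return ((proj(n,P)-o[:2]+.5)*10-.5+[o[2],0]).round()
for n in off:
    for l,q in {"bot R far":(-.045,.005,.092),"bot R near":(-.045,-.005,.092),"bot L far":(.045,.005,.092),"grip band R far":(-.045,.005,0)}.items(): print(n,l,pj(n,p+Rm.apply(q)))
E
```

```text
t 6.8 slot x,y,z mm [ 2.2 -0.7 93.8] turn left [0.14 0.13 0.03] F tool [ 0.  -1.3  2.1] T [ 0.02  0.42 -0.03] open 0.11 |dq| 0.008
scene bot R far [349. 373.]
scene bot R near [321. 394.]
scene bot L far [182. 193.]
scene grip band R far [237. 181.]
top bot R far [736. 238.]
top bot R near [721. 259.]
top bot L far [534. 101.]
top grip band R far [699. 291.]
```

View pics/m2.png

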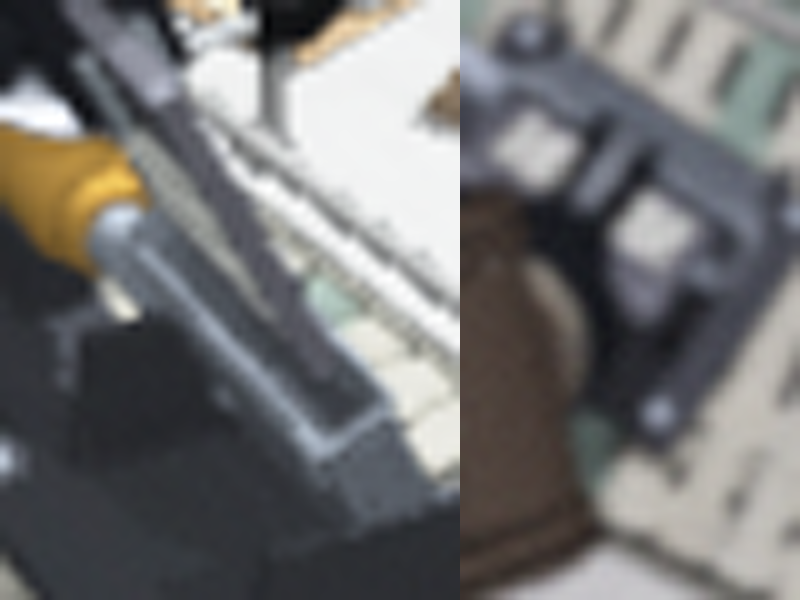

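The scene half shows the lower end of the cassette just above the mouth, at about (318,370), between the lip corners (320,455) and (390,405). It is roughly aligned, perhaps 2 mm off in x and y. I go in gently, guided by the measured forces.

Request:
apply_moves([
  [[-0.001,-0.002,0.002,0,0,0,1],[0,0,0.005,0,0,0,1],[0,0,0.005,0,0,0,1],[0,0,0.003,0,0,0,1],[0,0,0,0,0,0,1]],
], force=40)

```text
time: 7.4
eef_pos: [0.467, -0.1579, 0.1791]
tcp_rot: [0.731, 0.631, 0.169, 0.197]
contact_force: [-0.4, 0.1, -2.4]
opening: 0.109
```

```bash
python3 -c "
from h import *
rel()"
```

```text
t 7.4 slot x,y,z mm [-0.  -1.9 77.9] turn left [0.1  0.14 0.08] F tool [ 0.1 -1.6  1.9] T [0.05 0.61 0.04] open 0.109 |dq| 0.004
```

Request:
apply_moves([
  [[0,0,0.004,0,0,0,1],[0,0,0.004,0,0,0,1],[0,0,0.004,0,0,0,1],[0,0,0,0,0,0,1]],
])

```text
time: 7.8
eef_pos: [0.4724, -0.1594, 0.1681]
tcp_rot: [0.73, 0.633, 0.167, 0.197]
contact_force: [-0.5, 0.4, -2.5]
opening: 0.108
```

```bash
python3 -c "
from h import *
rel()"
```

```text
t 7.8 slot x,y,z mm [-0.7 -2.6 65.6] turn left [-0.1   0.2   0.25] F tool [ 0.3 -1.7  1.9] T [-0.01  0.63 -0.03] open 0.108 |dq| 0.004
```

Request:
apply_moves([
  [[0.001,0,0.005,0,0,0.2,1],[0,0,0.005,0,0,0,1],[0,0,0.005,0,0,0,1],[0,0,0,0,0,0,1]],
])

```text
time: 8.2
eef_pos: [0.4805, -0.1603, 0.1539]
tcp_rot: [0.731, 0.631, 0.166, 0.197]
contact_force: [-1.7, -1.0, -3.1]
opening: 0.111
```

```bash
python3 -c "
from h import *
rel()"
```

```text
t 8.2 slot x,y,z mm [-0.8 -2.3 49.2] turn left [-0.1   0.32  0.1 ] F tool [-1.3 -2.9  1.9] T [-0.17  0.68 -0.14] open 0.111 |dq| 0.004
```

Request:
apply_moves([
  [[0,-0.0005,0.005,0,0.2,0,1],[0,0,0.005,0,0,0,1],[0,0,0.005,0,0,0,1],[0,0,0,0,0,0,1]],
])

```text
time: 8.6
eef_pos: [0.4884, -0.1617, 0.1396]
tcp_rot: [0.731, 0.632, 0.168, 0.196]
contact_force: [-1.4, -1.3, -3.1]
opening: 0.109
```

```bash
python3 -c "
from h import *
rel()"
```

```text
t 8.6 slot x,y,z mm [-0.9 -2.6 32.8] turn left [-0.05  0.13  0.08] F tool [-1.5 -2.6  2.1] T [-0.17  0.72 -0.11] open 0.109 |dq| 0.007
```

Sliding freely. Continue to near the floor.

Request:
apply_moves([
  [[0,-0.0005,0.005,0,0,0,1],[0,0,0.005,0,0,0,1],[0,0,0.005,0,0,0,1],[0,0,0.003,0,0,0,1],[0,0,0,0,0,0,1]],
])

```text
time: 9.1
eef_pos: [0.498, -0.1632, 0.1226]
tcp_rot: [0.731, 0.631, 0.168, 0.197]
contact_force: [-2.4, -1.7, -2.6]
opening: 0.108
```

```bash
python3 -c "
from h import *
rel()"
```

```text
t 9.1 slot x,y,z mm [-1.  -2.6 13.2] turn left [0.01 0.13 0.06] F tool [-2.  -3.1  1.2] T [-0.11  0.72 -0.11] open 0.108 |dq| 0.002
```

Request:
apply_moves([
  [[0,-0.0005,0.004,0,0,0,1],[0,0,0.003,0,0,0,1],[0,0,0.002,0,0,0,1],[0,0,0,0,0,0,1]],
])

```text
time: 9.5
eef_pos: [0.5028, -0.1639, 0.1142]
tcp_rot: [0.731, 0.631, 0.169, 0.197]
contact_force: [-1.6, -0.5, -3.1]
opening: 0.106
```

```bash
python3 -c "
from h import *
rel()"
```

```text
t 9.5 slot x,y,z mm [-1.1 -2.6  3.5] turn left [0.06 0.13 0.03] F tool [-0.8 -2.8  2. ] T [-0.08  0.71 -0.13] open 0.106 |dq| 0.003
```

Request:
apply_moves([
  [[0,0,0.002,0,0,0,1],[0,0,0.002,0,0,0,1],[0,0,0.002,0,0,0,1],[0,0,0,0,0,0,1]],
])

```text
time: 9.9
eef_pos: [0.5039, -0.1642, 0.1125]
tcp_rot: [0.729, 0.634, 0.168, 0.194]
contact_force: [-0.9, -1.0, -4.0]
opening: 0.106
```

```bash
python3 -c "
from h import *
rel()"
```

```text
t 9.9 slot x,y,z mm [-0.9 -2.8  1.4] turn left [-0.26 -0.09  0.43] F tool [-1.1 -2.7  3.1] T [-0.01  0.66 -0.05] open 0.106 |dq| 0.05
```

Request:
apply_moves([
  [[0,0,0.002,0,0,0.3,1],[0,0,0.002,0,0,0,1],[0,0,0,0,0,0,1],[0,0,0,0,0,0,1]],
])

```text
time: 10.3
eef_pos: [0.504, -0.1643, 0.1124]
tcp_rot: [0.729, 0.635, 0.167, 0.192]
contact_force: [0.8, -0.9, -3.0]
opening: 0.109
```

```bash
python3 -c "
from h import *
rel()"
```

```text
t 10.3 slot x,y,z mm [-0.9 -2.9  1.3] turn left [-0.48 -0.24  0.44] F tool [-0.8 -0.7  3.1] T [-0.1   0.63 -0.09] open 0.109 |dq| 0.005
```

```bash
python3 -c "
from h import *
s=ctrl.get_state();print(s['qpos'].round(3),s['joint_efforts'].round(2));rel()"
```

```text
[-0.617 -0.127  2.32   0.465  0.531 -0.833] [ 3.800e-01 -2.214e+01 -2.735e+01  6.600e-01 -9.100e-01 -1.000e-02]
t 10.3 slot x,y,z mm [-0.9 -2.9  1.3] turn left [-0.48 -0.24  0.44] F tool [-0.8 -0.7  3.1] T [-0.1   0.63 -0.09] open 0.109 |dq| 0.005
```

Request:
apply_moves([
  [[0,0,0.004,-0.5,0,0.3,1],[0,0,0.004,0,0,0,1]],
])

```text
time: 10.5
eef_pos: [0.5055, -0.164, 0.1108]
tcp_rot: [0.726, 0.638, 0.169, 0.19]
contact_force: [-51.0, 2.3, 31.4]
opening: 0.11
```

```bash
python3 -c "
from h import *
s=ctrl.get_state();print(s['qpos'].round(3),s['joint_efforts'].round(2));rel()"
```

```text
[-0.618 -0.119  2.317  0.478  0.533 -0.854] [  9.88   4.18 -26.62   3.74  -5.78  -0.49]
t 10.5 slot x,y,z mm [-0.4 -2.4 -0.8] turn left [-0.51 -0.67  0.86] F tool [ -4.1 -28.8 -52.4] T [ 0.57  4.91 -0.6 ] open 0.11 |dq| 0.081
```

Request:
apply_moves([
  [[0,0,-0.002,0,0,0,1],[0,0,0,0,0,0,1]],
])

```text
time: 10.7
eef_pos: [0.5036, -0.1639, 0.1131]
tcp_rot: [0.727, 0.638, 0.169, 0.19]
contact_force: [-1.7, -0.3, -1.6]
opening: 0.109
```

```bash
python3 -c "
from h import *
rel()"
```

```text
t 10.7 slot x,y,z mm [-0.9 -2.5  2.2] turn left [-0.53 -0.69  0.82] F tool [-0.6 -2.2  0.6] T [ 0.01  0.61 -0.12] open 0.109 |dq| 0.009
```

Request:
apply_moves([
  [[0,0,0,0,0,0,0.6],[0,0,0,0,0,0,0.4],[0,0,0,0,0,0,0.4],[0,0,0,0,0,0,0.4]],
], force=20)

```text
time: 11.1
eef_pos: [0.5067, -0.1649, 0.1153]
tcp_rot: [0.726, 0.637, 0.171, 0.193]
contact_force: [-0.3, -0.1, -0.3]
opening: 0.302
```

```bash
python3 -c "
from h import *
rel()"
```

```text
t 11.1 slot x,y,z mm [ 3.  -3.   2.4] turn left [-0.13 -0.59  0.75] F tool [-0.1 -0.4  0.1] T [ 0.01  0.21 -0.05] open 0.302 |dq| 0.01
```

Request:
apply_moves([
  [[0,-0.003,-0.005,0,0,0,0],[0,0,-0.015,0,0,0,0],[0,0,-0.03,0,0,0,0],[0,0,-0.03,0,0,0,0],[0,0,-0.03,0,0,0,0],[0,0,0,0,0,0,0]],
])

```text
time: 11.7
eef_pos: [0.4476, -0.157, 0.2127]
tcp_rot: [0.726, 0.637, 0.171, 0.193]
contact_force: [-0.4, -1.3, 0.4]
opening: 0.501
```

```bash
python3 - <<'E'
from h import *
rel()
for n in("scene","top"):np.save(n+"_h.npy",ctrl.read_camera(n))
# cassette predicted home corners vs slot
import cv2
np.set_printoptions(precision=4,suppress=True)
im=np.load("scene_h.npy");g=cv2.cvtColor(im,cv2.COLOR_RGB2HSV)
Rs=RS.as_matrix();S=np.c_[Rs[:,1],Rs[:,0],-Rs[:,2]]
for l,q in {"top R far":(.005,-.045,.13),"top L far":(.005,.045,.13),"R far at lip":(.005,-.045,.085)}.items():
    print(l,proj("scene",FL+S@q).round(1),proj("top",FL+S@q).round(1))
# where pixels changed against the first picture, near the slot
for n in("scene","top"):
    d=np.abs(np.load(n+"_h.npy").astype(int)-np.load(n+"0.npy")).sum(2)>60
    print(n,np.array2string(d[190:240:2,295:345:2].astype(int)) if n=="scene" else "")
E
```

```text
t 11.7 slot x,y,z mm [ 1.000e-01 -3.800e+00  1.166e+02] turn left [-0.15 -0.61  0.77] F tool [-1.4  0.1 -0.5] T [0.03 0.24 0.01] open 0.501 |dq| 0.039
top R far [324.3 220. ] [326.2 213.8]
top L far [307.5 202. ] [305.5 199.8]
R far at lip [329.5 229. ] [327.9 211.3]
scene [[0 0 0 0 0 0 0 0 1 1 0 0 0 0 0 0 0 0 0 0 0 0 0 0 0]
 [1 0 0 0 0 0 0 0 0 1 0 0 0 0 0 0 0 0 0 0 0 0 0 0 0]
 [1 0 0 0 0 0 0 0 0 0 0 0 0 0 0 0 0 0 0 0 0 0 0 0 0]
 [0 1 0 0 0 0 0 0 0 0 0 0 0 0 0 0 0 0 0 0 0 0 0 0 0]
 [1 1 0 0 0 0 0 0 0 0 0 0 0 0 0 0 0 0 0 0 0 0 0 0 0]
 [1 1 1 0 0 0 0 0 0 0 0 0 0 0 0 0 0 0 0 0 0 0 0 0 0]
 [1 1 1 0 0 0 0 0 0 0 0 0 0 0 0 0 0 0 0 0 0 0 0 0 0]
 [0 0 0 0 0 1 1 0 0 0 0 0 0 0 0 0 0 0 0 0 0 0 0 0 0]
 [0 0 0 0 0 1 1 1 0 0 0 0 0 0 0 0 0 0 0 0 0 0 0 0 0]
 [0 0 0 0 0 0 1 1 1 0 0 0 0 0 0 0 0 0 0 0 0 0 0 0 0]
 [0 0 0 0 0 0 0 1 0 1 0 0 0 0 0 0 0 0 0 0 0 0 0 0 0]
 [0 0 0 0 0 0 0 1 1 1 1 0 0 0 0 0 0 0 0 0 0 0 0 0 0]
 [0 0 0 0 0 0 0 1 1 0 1 1 0 0 0 0 0 0 0 0 0 0 0 0 0]
 [0 0 0 0 0 0 0 1 1 0 1 1 1 0 0 0 0 0 0 0 0 0 0 0 0]
 [0 0 0 0 0 0 0 0 1 1 0 1 1 1 0 0 0 0 0 0 0 0 0 0 0]
 [0 0 0 0 0 0 0 0 0 1 0 0 1 1 1 0 0 0 0 0 0 0 0 0 0]
 [0 0 0 0 0 0 0 0 0 0 1 0 0 1 1 0 0 0 0 0 0 0 0 0 0]
 [0 0 0 0 0 0 0 0 0 0 0 1 1 0 1 0 0 0 0 0 0 0 0 0 0]
 [0 0 0 0 0 0 0 0 0 0 0 1 1 0 0 1 1 0 0 0 0 0 0 0 0]
 [0 0 0 0 0 0 0 0 0 0 0 0 1 1 0 1 1 0 0 0 0 0 0 0 0]
 [0 0 0 0 0 0 0 0 0 0 0 0 0 1 1 0 1 1 0 0 0 0 0 0 0]
 [0 0 0 0 0 0 0 0 0 0 0 0 0 0 1 1 0 0 0 0 0 0 0 0 0]
 [0 0 0 0 0 0 0 0 0 0 0 0 0 0 0 0 0 0 0 0 0 0 0 0 0]
 [0 0 0 0 0 0 0 0 0 0 0 0 0 0 0 0 0 0 0 0 0 0 0 0 0]
 [0 0 0 0 0 0 0 0 0 0 0 0 0 0 0 0 0 0 0 0 0 0 0 0 0]]
top
```

The change mask puts the cassette's top corners at about (324,222) and (307,204), which matches the fully-home projection. A light push on its top edge will confirm it.

Request:
apply_moves([
  [[0.003,-0.001,0.01,0,-0.6,0.8,1],[0,0,0.015,0,0,0,1],[0,0,0.015,0,0,0,1],[0,0,0.013,0,0,0,1],[0,0,0.01,0,0,0,1],[0,0,0.004,0,0,0,1],[0,0,0,0,0,0,1]],
])

```text
time: 12.5
eef_pos: [0.4808, -0.1554, 0.1425]
tcp_rot: [0.733, 0.632, 0.168, 0.187]
contact_force: [-8.4, 3.2, 14.1]
opening: 0.001
```

```bash
python3 -c "
from h import *
rel()"
```

```text
t 12.5 slot x,y,z mm [-6.8  2.5 39.5] turn left [-0.93 -0.56 -0.21] F tool [  2.1  -0.8 -16.5] T [0.42 0.38 0.18] open 0.001 |dq| 0.016
```

Contact came at 39.5 mm where about 39 is expected, with 16 N firm, so the cassette is home. Next I retract and go to the lever.

Request:
apply_moves([
  [[0,0,-0.01,0,0,0,0.2],[0,0,-0.03,0,0,0,0],[0,0,-0.04,0,0,0,0],[0,0,-0.03,0,0,0,0]],
])

```text
time: 12.9
eef_pos: [0.4244, -0.1458, 0.2325]
tcp_rot: [0.735, 0.634, 0.166, 0.177]
contact_force: [-0.1, -1.3, 0.1]
opening: 0.499
```

```bash
python3 - <<'E'
from h import *
rel();print(ctrl.get_state()["qpos"].round(2))
plan([.470,-.016,.22],Rdown(79),0)
E
```

```text
t 12.9 slot x,y,z mm [-11.3   3.8 146.1] turn left [-1.94 -1.11 -0.35] F tool [-1.3  0.2 -0. ] T [ 0.01  0.2  -0.01] open 0.499 |dq| 0.838
[-0.71 -0.54  2.37  0.34  0.93 -0.72]
N 12 d [ 0.0456  0.1298 -0.0125] rv [ 23.25  20.43 -85.55]
[[0.0112, 0.0014, 0.0022, 1.94, 1.7, -7.13, 0], [0.0109, 0.0028, 0.0024, 1.94, 1.7, -7.13, 0], [0.0104, 0.0042, 0.0026, 1.94, 1.7, -7.13, 0], [0.0097, 0.0056, 0.0028, 1.94, 1.7, -7.13, 0], [0.0088, 0.0068, 0.0028, 1.94, 1.7, -7.13, 0], [0.0078, 0.008, 0.0028, 1.94, 1.7, -7.13, 0], [0.0067, 0.009, 0.0027, 1.94, 1.7, -7.13, 0], [0.0054, 0.0098, 0.0026, 1.94, 1.7, -7.13, 0], [0.0041, 0.0105, 0.0024, 1.94, 1.7, -7.13, 0], [0.0027, 0.011, 0.0021, 1.94, 1.7, -7.13, 0], [0.0013, 0.0113, 0.0018, 1.94, 1.7, -7.13, 0], [-0.0002, 0.0114, 0.0015, 1.94, 1.7, -7.13, 0]]
```

Request:
apply_moves([
  [[0.011,0.001,0.002,1.9,1.7,-7.1,0],[0.011,0.003,0.002,1.9,1.7,-7.1,0],[0.01,0.004,0.003,1.9,1.7,-7.1,0],[0.01,0.006,0.003,1.9,1.7,-7.1,0],[0.009,0.007,0.003,1.9,1.7,-7.1,0],[0.008,0.008,0.003,1.9,1.7,-7.1,0],[0.007,0.009,0.003,1.9,1.7,-7.1,0],[0.005,0.01,0.003,1.9,1.7,-7.1,0],[0.004,0.01,0.002,1.9,1.7,-7.1,0],[0.003,0.011,0.002,1.9,1.7,-7.1,0],[0.001,0.011,0.002,1.9,1.7,-7.1,0],[0,0.011,0.001,1.9,1.7,-7.1,0]],
])

```text
time: 14.1
eef_pos: [0.4632, -0.0114, 0.2123]
tcp_rot: [0.072, 0.997, -0.005, -0.01]
contact_force: [-0.0, 0.5, 0.0]
opening: 0.498
```

```bash
python3 - <<'E'
from h import *
s=ctrl.get_state();print(s["qpos"].round(2),s["dq"].round(2))
plan([.470,-.016,.15],Rdown(79),-.3)
E
```

```text
[-0.24 -0.17  2.09 -0.01  1.24 -1.66] [ 0.45  0.32 -0.23 -0.39  0.23 -0.7 ]
N 2 d [ 0.0068 -0.0046 -0.0623] rv [-0.66 -1.11  2.8 ]
[[-0.0043, -0.0015, 0.0311, -0.33, -0.55, 1.4, -0.3], [-0.0041, -0.0015, 0.0311, -0.33, -0.55, 1.4, -0.3]]
```

Request:
apply_moves([
  [[0,0,0,0,0,0,-0.3],[0,0,0.02,0,0,0,-0.3],[0,0,0.02,0,0,0,-0.3],[0,0,0.01,0,0,0,-0.3],[0,0,0,0,0,0,-0.3]],
])

```text
time: 14.6
eef_pos: [0.4606, -0.0107, 0.1574]
tcp_rot: [0.073, 0.997, -0.004, -0.013]
contact_force: [-0.2, 0.7, 0.1]
opening: 0.651
```

```bash
python3 - <<'E'
from h import *
import cv2
s=ctrl.get_state();print(s["dq"].round(2))
plan([.470,-.016,.091],Rdown(79),-.3)
I={n:ctrl.read_camera(n)[:,:,::-1] for n in("scene","top")}
for n in I:np.save(n+"_l.npy",I[n])
o=np.load("top0.npy").astype(int)
d=np.abs(I["top"][:,:,::-1].astype(int)-o).sum(2)>60
print("top knob/lever area changed?",d[168:205,270:296].mean())
E
```

```text
[-0.01 -0.01 -0.    0.    0.    0.01]
N 2 d [ 0.0094 -0.0053 -0.0664] rv [-0.59 -1.4   2.57]
[[-0.0058, -0.0016, 0.0331, -0.29, -0.7, 1.29, -0.3], [-0.0055, -0.0017, 0.0331, -0.29, -0.7, 1.29, -0.3]]
top knob/lever area changed? 0.738045738045738
```

Request:
apply_moves([
  [[-0.009,-0.003,0.005,-0.6,-1.4,2.5,-0.3],[0,0,0.02,0,0,0,-0.3],[0,0,0.02,0,0,0,-0.3],[0,0,0.015,0,0,0,-0.3],[0,0,0.005,0,0,0,-0.3],[0,0,0,0,0,0,-0.3]],
])

```text
time: 15.3
eef_pos: [0.4769, -0.0181, 0.1005]
tcp_rot: [0.098, 0.995, -0.001, 0.01]
contact_force: [0.1, 0.1, 0.7]
opening: 0.649
```

```bash
python3 - <<'E'
from h import *
plan([.470,-.016,.091],Rdown(79),-.3)
E
```

```text
N 1 d [-0.0069  0.0021 -0.0095] rv [-0.01  1.18 -0.26]
[[0.0074, 0.0007, 0.0093, -0.01, 1.18, -0.26, -0.3]]
```

Now close softly on the lever.

Request:
apply_moves([
  [[0.005,0.001,0.008,0,1,-0.2,0.1],[0,0,0,0,0,0,0.3],[0,0,0,0,0,0,0.5],[0,0,0,0,0,0,0.6],[0,0,0,0,0,0,0.8],[0,0,0,0,0,0,0.8]],
], force=20)

```text
time: 15.9
eef_pos: [0.4739, -0.0169, 0.0951]
tcp_rot: [0.097, 0.995, -0.001, 0.003]
contact_force: [0.6, 0.4, -2.3]
opening: 0.16
```

```bash
cat >> h.py <<'E'
AX=np.array([.5442,-.0298])
def lev():
    s=ctrl.get_state();d=s["eef_pos"][:2]-AX
    y=R.from_quat(s["tcp_rot"]).as_matrix()[:,1]
    print("t",s["time"].round(2),"pos",s["eef_pos"].round(4),"r",np.linalg.norm(d).round(4),"lever by pos",(171.6-np.degrees(np.arctan2(d[1],d[0]))).round(1),"by jaws",(81.6-np.degrees(np.arctan2(y[1],y[0]))).round(1),"F",s["contact_force"].round(1),"T",s["wrist_torque"].round(2),"open",round(s["opening"]*85,1),"dq",np.abs(s["dq"]).max().round(3))
def arc(deg,n):
    "rows turning the tool about the lever axis (clockwise deg) from here"
    s=ctrl.get_state();p=s["eef_pos"].copy();Rk=R.from_quat(s["tcp_rot"]);q=R.from_euler("z",-deg/n,degrees=True)
    for k in range(n):
        d=np.r_[p[:2]-AX,0];t=q.apply(d)-d
        print((Rk.inv().apply(t)).round(4),(Rk.inv()*q*Rk).as_rotvec(degrees=True).round(2));p=p+t;Rk=q*Rk
E
python3 -c "
from h import *
lev();arc(42,12)"
```

```text
Traceback (most recent call last):
  File "h.py", line 44, in lev
    print("t",s["time"].round(2),"pos",s["eef_pos"].round(4),"r",np.linalg.norm(d).round(4),"lever by pos",(171.6-np.degrees(np.arctan2(d[1],d[0]))).round(1),"by jaws",(81.6-np.degrees(np.arctan2(y[1],y[0]))).round(1),"F",s["contact_force"].round(1),"T",s["wrist_torque"].round(2),"open",round(s["opening"]*85,1),"dq",np.abs(s["dq"]).max().round(3))
              ^^^^^^^^^^^^^^^
AttributeError: 'float' object has no attribute 'round'
```

```bash
sed -i 's/s\["time"\].round(2),"pos"/round(s["time"],2),"pos"/' h.py
python3 -c "
from h import *
lev();arc(42,10)"
```

```text
t 15.9 pos [ 0.4739 -0.0169  0.0951] r 0.0715 lever by pos 2.0 by jaws 2.7 F [ 0.6  0.4 -2.3] T [-0.07 -0.01 -0.18] open 13.6 dq 0.005
[-0.0001  0.0052 -0.    ] [0.03 0.   4.2 ]
[-0.0001  0.0052 -0.    ] [0.03 0.   4.2 ]
[-0.0001  0.0052 -0.    ] [0.03 0.   4.2 ]
[-0.0001  0.0052 -0.    ] [0.03 0.   4.2 ]
[-0.0001  0.0052 -0.    ] [0.03 0.   4.2 ]
[-0.0001  0.0052 -0.    ] [0.03 0.   4.2 ]
[-0.0001  0.0052 -0.    ] [0.03 0.   4.2 ]
[-0.0001  0.0052 -0.    ] [0.03 0.   4.2 ]
[-0.0001  0.0052 -0.    ] [0.03 0.   4.2 ]
[-0.0001  0.0052 -0.    ] [0.03 0.   4.2 ]
```

Request:
apply_moves([
  [[0,0.005,0,0,0,4.2,0.8],[0,0.005,0,0,0,4.2,0.8],[0,0.005,0,0,0,4.2,0.8],[0,0.005,0,0,0,4.2,0.8],[0,0.005,0,0,0,4.2,0.8],[0,0,0,0,0,0,0.8]],
])

```text
time: 16.5
eef_pos: [0.4837, 0.007, 0.095]
tcp_rot: [0.281, 0.96, -0.0, 0.006]
contact_force: [-0.5, -0.0, -0.2]
opening: 0.162
```

```bash
python3 -c "
from h import *
lev()"
```

```text
t 16.5 pos [0.4837 0.007  0.095 ] r 0.0708 lever by pos 22.9 by jaws 24.3 F [-0.5 -0.  -0.2] T [-0.16  0.12 -0.19] open 13.7 dq 0.028
```

Request:
apply_moves([
  [[0,0.005,0,0,0,4.2,0.8],[0,0.005,0,0,0,4.2,0.8],[0,0.005,0,0,0,4.2,0.8],[0,0.005,0,0,0,4.2,0.8],[0,0.005,0,0,0,4,0.8],[0,0,0,0,0,0,0.8]],
])

```text
time: 17.1
eef_pos: [0.5007, 0.025, 0.0951]
tcp_rot: [0.45, 0.893, -0.0, 0.006]
contact_force: [0.1, 0.5, -0.6]
opening: 0.157
```

```bash
python3 -c "
from h import *
lev()"
```

```text
t 17.1 pos [0.5007 0.025  0.0951] r 0.0699 lever by pos 43.2 by jaws 45.0 F [ 0.1  0.5 -0.6] T [-0.07  0.03 -0.03] open 13.4 dq 0.042
```

Request:
apply_moves([
  [[0,0,0,0,0,0,0.5],[0,0,0,0,0,0,0.2],[0,0,0,0,0,0,0.1],[0,0,0,0,0,0,0]],
])

```text
time: 17.5
eef_pos: [0.5007, 0.0248, 0.0956]
tcp_rot: [0.447, 0.894, 0.0, 0.007]
contact_force: [0.3, -0.2, 0.9]
opening: 0.5
```

```bash
python3 -c "
from h import *
lev()"
```

```text
t 17.5 pos [0.5007 0.0248 0.0956] r 0.0698 lever by pos 43.0 by jaws 44.7 F [ 0.3 -0.2  0.9] T [0.03 0.06 0.01] open 42.5 dq 0.009
```

Request:
apply_moves([
  [[0,0,-0.015,0,0,0,0],[0,0,-0.03,0,0,0,0],[0,0,-0.04,0,0,0,0],[0,0,-0.04,0,0,0,0],[0,0,-0.04,0,0,0,0],[0.04,0.01,-0.02,0,0,0,0],[0.045,0.01,0,0,0,0,0],[0.045,0.01,0,0,0,0,0],[0.045,0.01,0,0,0,0,0],[0.045,0.01,0,0,0,0,0],[0,0,0,0,0,0,0],[0,0,0,0,0,0,0]],
])

```text
time: 18.7
eef_pos: [0.4022, 0.2382, 0.2892]
tcp_rot: [0.447, 0.895, 0.004, 0.008]
contact_force: [0.3, -0.8, -0.2]
opening: 0.5
```

```bash
python3 - <<'E'
from h import *
import cv2
lev()
I={n:ctrl.read_camera(n)[:,:,::-1] for n in("scene","top")}
for n in I:np.save(n+"_e.npy",I[n])
def c(n,x,y,w,h,s): return cv2.resize(np.ascontiguousarray(I[n][y:y+h,x:x+w]),(w*s,h*s),interpolation=cv2.INTER_CUBIC)
cv2.imwrite("pics/end.png",np.hstack([c("scene",265,175,80,90,5),c("top",262,165,80,90,5)]))
E
```

```text
t 18.7 pos [0.4022 0.2382 0.2892] r 0.3033 lever by pos 53.7 by jaws 44.6 F [ 0.3 -0.8 -0.2] T [-0.03  0.03 -0.02] open 42.5 dq 0.045
```

View pics/end.png

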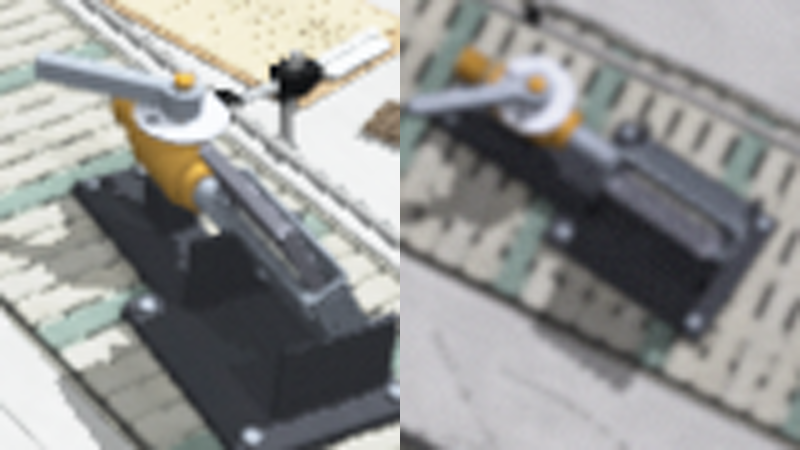

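The cassette sits in the slot with its top from (225,160) to (310,270) in the scene half. The lever runs from the knob at (183,80) to its tip at (40,68), and in the top half from (537,85) to (411,107).

```bash
python3 - <<'E'
from h import *
T=lambda p:cr("top",(p[0]-400,p[1]),(262,165),5); S=lambda p:cr("scene",p,(265,175),5)
for n,f,k,t in(("top",T,(537,85),(411,107)),("scene",S,(183,80),(40,68))):
    d=onz(n,*f(t),.11)-onz(n,*f(k),.123);print(n,np.linalg.norm(d).round(3),"lever deg",(171.6-np.degrees(np.arctan2(d[1],d[0]))).round(1))
# cassette top corners by two views? scene vs predicted home
Rs=RS.as_matrix();M=np.c_[Rs[:,1],Rs[:,0],-Rs[:,2]]
for l,q in {"R far":(.005,-.045,.13),"R near":(-.005,-.045,.13),"L far":(.005,.045,.13)}.items():
    print(l,(proj("scene",FL+M@q)-[265,175])*5,(proj("top",FL+M@q)-[262,165])*5+[400,0])
# loose things: pixel change near pen (right), bottle, screwdriver
for n in("scene",):
    d=np.abs(np.load(n+"_e.npy")[:,:,::-1].astype(int)-np.load(n+"0.npy")).sum(2)>90
    for l,(x0,x1,y0,y1) in {"screwdriver":(172,196,168,194),"bottle":(202,226,122,170),"pen":(345,402,290,316)}.items(): print(l,d[y0:y1,x0:x1].mean().round(3))
E
```

```text
top 0.097 lever deg 46.3
scene 0.094 lever deg 43.1
R far [296.49465315 225.1382994 ] [720.75533617 243.99968588]
R near [281.77057399 236.20558272] [713.18747236 254.95980733]
L far [212.64220228 135.21572408] [617.67655317 174.06629575]
screwdriver 0.006
bottle 0.003
pen 0.0
```

```bash
python3 -c "
from plant import ctrl
print(ctrl.sign_off())"
```

```text
the job is handed in; nothing more can be done
None
```

The cassette is fully home in the slot and the valve lever stands about half open. I handed the job in at about 19 s of the 58 s allowed. Sign-off gave no verdict, so the checks below are my own.

- **Cassette:** I lifted the middle-sized cassette out of its rest and lowered it into the slot under grip until it stopped firmly on the floor. I then backed off about 2 mm and let go, so it was not dropped. The hardest push on the floor was a short spike of about 60 N at the wrist, under the 120 N limit.
    - A 16 N push on its top edge met resistance at 39.5 mm; about 39 mm was expected for fully home.
    - In the last pictures the top corners lie close to where the fully-home pose projects.
- **Valve:** I pinched the lever, turned it and let go. The final angle read 43.1° (scene camera) and 46.3° (top camera). Arm position gave 43.2° and jaw angle 45.0° just before release. All are well within the ±8.6° allowed.
- **Bottle, screwdriver and pen:** picture differencing showed no change at any of them, and the arm ended clear of everything.

**Checks that disagreed:**
- The two cameras differed by a few millimetres in places, up to about 11 mm on the rest, so I relied on the measured forces for the final fit.
- On the first descent to the cassette the arm stopped about 2 cm high and slightly tilted. I corrected that before closing the gripper.

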